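# Open the slanted bayonet canister and put the eraser away

### The arm

A 6-joint arm with a two-finger parallel gripper is mounted at the origin on the work surface; the furniture and walls round the work are solid. World frame = base frame: x ahead of the robot, y to its left, z up, the work surface at z = 0. Lengths are in m, angles in degrees, forces in N, time in s.
With the tool pointing down it reaches from about 0.35 to 0.85 m from the base axis. Payload 8.1 kg.
Tool frame: the origin (TCP) lies at the very end of the fingers, on their centre line; the grasp point (between the pads) lies 19 mm behind it; z points along the fingers, y is the line along which they close (so a half turn about z gives the same grasp; the last joint's range is limited). The gripper opens to 85 mm and grips with 20 to 120 N. Pads are 22 mm wide; open, the fingers measure 114 mm over their backs; the gripper's body (76 mm by 85 mm) begins 54 mm behind the grasp point. The pads swing forward as they close: fully open they stand 13 mm farther back than shut.
Start: joints at [-74.909, 7.471, 85.268, -0, 87.261, -4.893], TCP at [0.205, -0.564, 0.231] pointing down, gripper open.
Joint ranges: [-169.43, 169.43], [-51.17, 129.36], [1.28, 143.12], [-76.62, 256.62], [0, 156.53], [-152.29, 152.29]. Speed limits (degrees/s): [136.94, 136.94, 159.86, 180, 180, 180].

### API

Orientations are given as a 3x3 rotation matrix whose columns are the frame's x, y, z axes.
In Python, from station import * gives the robot as it stands.
- The arm moves only by the tool play_rows, never from a script. Its argument "motion" is a list of rows, each a list of 7 numbers: the shift along the tool's x, y, z in units of 20 mm (1.0 is 20 mm), then the turn, a rotation vector about the tool's x, y, z in units of 5 degrees (1.0 is 5 degrees), then the gripper's target within -1 to 1 (fully open at 1, half-way at 0, shut at -1). A call has 1 to 8 rows; each row shifts and turns the commanded pose from where the row before left it, along the tool's axes as they then stand; what a row does not reach is not made up. A row lasts 1/10 s, in which the tool goes at most 50 mm and 8.59 degrees, less where a joint would pass 70% of its speed; a pose out of reach is approached as far as the arm can. A call with a number of a shift or a turn outside -1 to 1 is refused whole. A call with a gripper value outside its range is refused whole. The fingers move at their own pace and stop on an object; the grip force is fixed at half the most. Time passes only in rows, so rows that do not move let the fingers close. It gives the time, the measured TCP pose, the force, the opening and the grip force at its end, in the units of the state.
- sense(): the state, without advancing time (a new reading comes with each control period).
- capture(name): name is "scene" or "side" or "wrist"; returns a dict with "color" (384x512x3 uint8, red, green, blue), "depth" (384x512 float32, m along the optical axis (not along the pixel's ray), 0 where there is no reading), "fov_y" (degrees; the focal length in pixels is half the picture's height over the tangent of half this angle, whatever the lens; pixels are square), "cx", "cy" (the principal point, pixels), "world_from_camera" (4x4, takes a point from camera to world coordinates). Camera axes: x right, y down, z forward; pixel columns grow to the right and rows downward; lengths in m; the calibration is good to about 2 mm. The wrist camera is an equidistant fisheye: a pixel r from the principal point sees the ray r / f radians off the axis. A picture is of the moment at which its call begins.
- hand_in(): hands the job in; it is judged then, once.
Trained networks look in the newest picture that a camera, given by its name, has taken for a name from the list of things; names that differ only in an ending like _2 or _b are one class to them, and where a whole thing is asked for, a point or a joint stands for the part that bears it (a point fixed in the world has none). Each returns a list of dicts, best first, with "confidence" (0 to 1); they miss things now and then, are a little off and sometimes report something else, mostly with a low value. They report only what shows in the picture. A call takes as long as a camera call. They do not tell look-alikes from the thing itself.
- find_in(camera, query): "extent" ([left, top, width, height] in pixels, round what is visible of it).
- silhouettes(camera, query): "pixels" (384x512 bool, what is visible of it) and "extent" ([left, top, width, height] in pixels, round what is visible of it).
The state is a dict: "time": time; "joint_positions": joint angles; "qvel": joint speeds; "tau": joint torques, N m; "position": TCP position; "eef_rot": TCP orientation; "ft_force": force on the tool from outside, world axes, zero at the start; "moment": the same for the moment, N m; "finger_gap": finger opening in m; "gripper_force": force on a finger pad.
Only numpy, scipy, OpenCV 4.12 (cv2) and the standard library are available. Lean on these libraries where they do the work, as an engineer would, in place of code of your own. Each camera call takes 0.05 s, during which the arm holds its last target. There are 200 camera calls.

### The job

Put the stray eraser away in the slanted canister: turn the bayonet lid anticlockwise by its handle until its lugs reach the slots, lift it free and lay it flat, handle up, on the middle of the closed notebook, then put the eraser into the open canister. Leave the lid on the notebook and the other things where they stand.

Things in the scene. Friction and masses are not known exactly. Their poses are not given: they have to be found in the camera images.
- canister: Fixed round white canister with a metal collar, in a grey stand, leaning 30 deg from vertical towards the robot's side. Origin: centre of the seat (tube top) the lid lies on, 136 mm above the desk. z: slanted axis, out of the mouth; y: across, level; x: up the slope, away from the robot. Tube 76 mm inside, 88 outside, 100 deep below the seat. Collar 116 mm across, its top 13 mm above the seat.
- slot (a point): Middle of one of the two slots in the collar's inward lip, on the +y side, 50 mm from the axis and 13 mm above the seat; the other is opposite (-y). Lip: 8.5 to 13 mm above the seat, opening 91 mm across; it holds the lid's lugs down. Slots 25 mm wide. A stop under the lip ends the anticlockwise turn (looking into the mouth) with the lugs at the slots, 0.03 rad past centre.
- lid_handle (a point): Centre of the grey bar handle on the canister's round black lid (loose, 0.12 kg). Bar 62 mm along x, 18 mm wide (y), its flat top 18 mm above this point. z: lid axis, out of its top; the lid's flat underside is 26 mm below. Seated, this point lies 26 mm along z from the canister's origin, give or take 2 mm of play sideways. The lid is the same when turned half round.
- lid_lug (a point): Outer end of one of the lid's two lugs (along its +x; the other along -x), in line with the bar: 52 mm from the axis, 16 mm wide, 6 mm thick like the 84 mm disc. At the start the bar stands 0.7 to 1.3 rad clockwise of the line of the slots: turn it anticlockwise by that angle. With the lugs at the slots the lid comes out straight along the canister's z, free after 15 mm.
- notebook: Closed purple notebook lying loose on the desk, 210 mm along x, 152 mm along y, 11 to 14 mm thick. Origin: centre of its underside, z up.
- eraser_centre (a point): Centre of the eraser in its sleeve, lying flat and loose: 55 mm along y, 23 mm along x, 13 mm thick (z up). Beware of the fixed monitor pole to the right of the work, at about x 0.375, y -0.245, 0.515 m tall, with a monitor arm at about 0.3 m height that leads from it to the monitor at the right back: swing round it close to the base.
- clip: black folded-steel binder clip, 32 mm wide, lying on the desk; it and the eraser may have changed places. Bystander; origin at the centre of its underside.
- stapler: stapler, 150 mm long, on the desk in front of the canister. Bystander; origin at the centre of its underside.
- mug: white mug, 95 mm tall, behind the notebook. Bystander; origin at the centre of its underside.
- glue_stick: glue stick standing upright, 28 mm across and 94 mm tall. Bystander; origin at the centre of its underside.
Mind the look-alikes: they are no part of the job. Leave any green look-alike of the part that bears lid_handle alone.

How it is judged:
By the outcome, as a careful person would: the job done as asked, in the order asked, and still so for the second after the job is handed in, with the robot touching nothing.
It also fails if it takes over 62 s, if anything falls off the work surface, if the arm or the gripper's body presses on something with over 40 N, if the wrist force passes 120 N, or if a joint passes its speed limit or range.

## Working session

There is one attempt and no reset: what is moved stays moved. The work goes in short steps, Python scripts to look and compute and a tool call to move; the robot and the scene stay as the last step left them, time stands still between calls to the robot, and variables do not carry over. Pictures are saved under pics/ and viewed, at most 10 in all, crops included, and the job is handed in when it is done.

Besides the shell and the picture viewer there is one more tool, called after "Call:" as name(argument=value, ...), one argument or row to a line, values as JSON. play_rows: Moves the arm, as the interface text tells. Shifts and turns lie within -1 to 1; 1 stands for 20 mm of shift or 5 degrees of turn. Its arguments: {"type":"object","properties":{"motion":{"type":"array"}},"required":["motion"]}

```bash
mkdir -p pics; ls; cat > h.py <<'E'
from station import *
import numpy as np, cv2
def save(c,n): cv2.imwrite('pics/'+n,c['color'][:,:,::-1])
def cloud(c):
    d=c['depth'];H,W=d.shape;f=H/2/np.tan(np.radians(c['fov_y'])/2)
    v,u=np.mgrid[:H,:W];x=(u-c['cx'])/f;y=(v-c['cy'])/f
    T=np.array(c['world_from_camera'])
    return np.stack([x*d,y*d,d],-1)@T[:3,:3].T+T[:3,3]
E
python3 - <<'E'
from h import *
import pickle
s=sense();print({k:s[k] for k in('time','position','eef_rot','finger_gap')})
D={}
for cam in('scene','side'):
    c=capture(cam);D[cam]=c;print(cam,c['fov_y'],np.round(c['world_from_camera'],3).tolist());P=cloud(c)
    for q in('canister','lid_handle','notebook','eraser_centre','clip','stapler','mug','glue_stick'):
        for r in silhouettes(cam,q)[:3]:
            m=r['pixels']&(c['depth']>0);p=P[m]
            print(q,round(r['confidence'],2),r['extent'],m.sum(),np.round(np.median(p,0),3),np.round(np.percentile(p,2,0),3),np.round(np.percentile(p,98,0),3),np.median(c['color'][m],0))
pickle.dump(D,open('d.pkl','wb'))
cv2.imwrite('pics/a.png',np.vstack([D['scene']['color'],D['side']['color']])[:,:,::-1])
cv2.imwrite('pics/a.png',cv2.resize(np.hstack([D['scene']['color'],D['side']['color']])[:,:,::-1],(800,300)))
save(D['scene'],'s.png');save(D['side'],'t.png')
E
```

```text
pics
{'time': 0.0, 'position': array([ 0.20493132, -0.56331855,  0.23024881]), 'eef_rot': array([[ 9.39788786e-01,  3.41755460e-01, -4.93446238e-04],
       [ 3.41755783e-01, -9.39787084e-01,  1.79478793e-03],
       [ 1.49644174e-04, -1.85535968e-03, -9.99998268e-01]]), 'finger_gap': 0.08515322185967572}
scene 57.01342754899431 [[-0.46, 0.69, -0.559, 1.099], [0.888, 0.363, -0.282, 0.437], [0.009, -0.626, -0.78, 0.998], [0.0, 0.0, 0.0, 1.0]]
canister 0.61 [252.9, 227.7, 50.1, 67.2] 1974 [0.652 0.292 0.093] [0.561 0.222 0.006] [0.702 0.338 0.172] [204. 194. 181.]
lid_handle 0.68 [325.5, 181.8, 25.1, 16.1] 368 [0.241 0.351 0.011] [0.193 0.309 0.003] [0.269 0.384 0.046] [ 95.5 178.5 105. ]
lid_handle 0.62 [266.2, 223.8, 28.3, 22.0] 431 [0.595 0.27  0.158] [0.566 0.233 0.125] [0.623 0.305 0.184] [105. 102.  98.]
notebook 0.57 [197.9, 182.0, 65.6, 60.9] 2200 [0.5   0.055 0.011] [ 0.392 -0.02   0.004] [0.594 0.125 0.015] [128.  76. 102.]
notebook 0.25 [256.5, 229.8, 42.5, 68.7] 1912 [0.654 0.292 0.091] [0.567 0.224 0.005] [0.703 0.336 0.172] [203. 193. 180.]
eraser_centre 0.46 [176.6, 195.
[... 1174 characters left out ...]
 0.013] [ 0.386 -0.019  0.006] [0.59  0.125 0.016] [127.  76. 103.]
eraser_centre 0.5 [314.3, 181.1, 15.8, 5.6] 109 [ 0.522 -0.126  0.013] [ 0.512 -0.151  0.004] [ 0.537 -0.1    0.017] [214. 164. 137.]
clip 0.62 [325.5, 203.3, 9.5, 9.5] 73 [ 0.425 -0.088  0.013] [ 0.414 -0.101  0.002] [ 0.446 -0.075  0.031] [77. 88. 73.]
stapler 0.75 [207.7, 224.5, 21.4, 52.7] 636 [0.409 0.279 0.038] [0.356 0.254 0.002] [0.493 0.3   0.044] [190. 103.  86.]
mug 0.9 [253.2, 138.1, 34.0, 38.1] 932 [ 0.679 -0.013  0.062] [ 0.632 -0.059  0.004] [0.745 0.027 0.096] [157. 149. 137.]
glue_stick 0.67 [289.3, 151.0, 9.4, 25.8] 196 [ 0.592 -0.054  0.06 ] [ 0.586 -0.068  0.008] [ 0.61  -0.046  0.097] [160.  155.5 141. ]
```

```bash
python3 - <<'E'
import pickle,cv2,numpy as np
D=pickle.load(open('d.pkl','rb'))
a=D['scene']['color'][150:310,150:370];b=D['side']['color'][120:350,150:350]
o=np.zeros((600,800,3),np.uint8)
o[:291,:400]=cv2.resize(a,(400,291));o[:460,400:]=cv2.resize(b,(400,460))
o[300:600,:400]=cv2.resize(D['side']['color'][155:215,165:245],(400,300),interpolation=2)
cv2.imwrite('pics/b.png',o[:,:,::-1])
E
```

```text
(no output)
```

View pics/b.png

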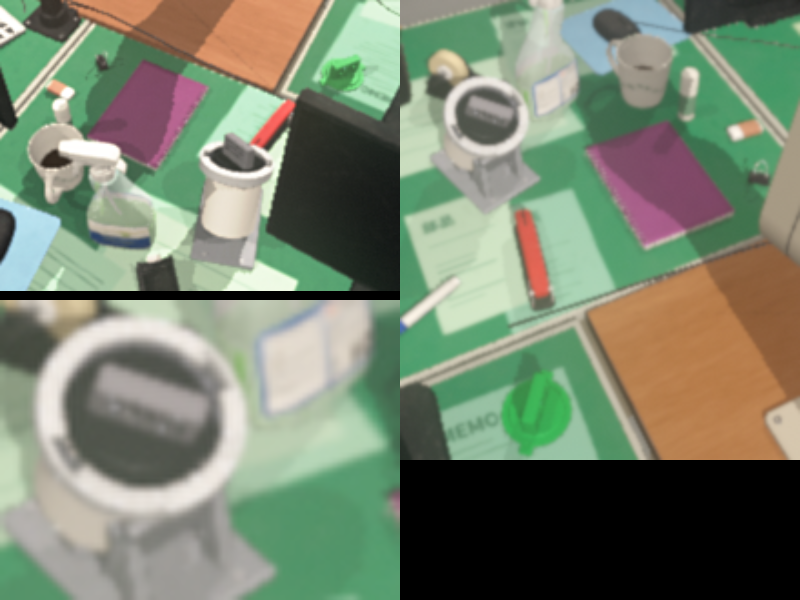

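View pics/s.png

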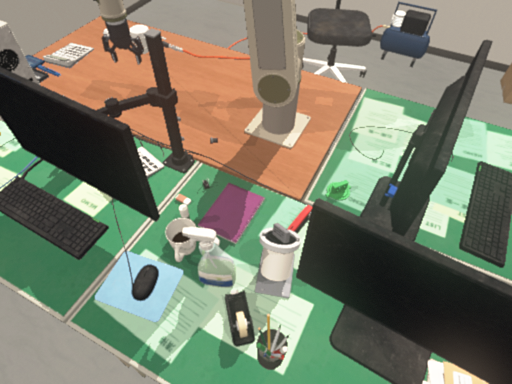

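```bash
python3 - <<'E'
from h import *
import pickle
from scipy.optimize import least_squares
D=pickle.load(open('d.pkl','rb'))
for cam in D:
    c=D[cam];P=cloud(c).reshape(-1,3);C=c['color'].reshape(-1,3).astype(float)
    n0=(np.linalg.norm(P-[0.6,0.275,0.14],axis=1)<0.11)&(P[:,2]>.085);P=P[n0];C=C[n0]
    # grid over yaw, fit origin: collar top annulus
    best=None
    for yaw in np.radians(np.arange(-20,70,2)):
        d=np.array([np.cos(yaw),np.sin(yaw),0]);z=-.5*d+[0,0,.866];y=np.array([-d[1],d[0],0]);x=np.cross(y,z)
        for cx in np.arange(.57,.66,.004):
            for cy in np.arange(.25,.31,.004):
                o=np.array([cx,cy,.136]);q=(P-o)@np.stack([x,y,z],1);r=np.hypot(q[:,0],q[:,1])
                s=((abs(q[:,2]-.013)<.003)&(r>.0455)&(r<.058)).sum()+((abs(r-.058)<.002)&(q[:,2]<.01)&(q[:,2]>-.012)).sum() + ((abs(q[:,2]-.006)<.003)&(r<.042)).sum()-((q[:,2]>.016)&(r>.035)).sum()
                if best is None or s>best[0]: best=(s,np.degrees(yaw),cx,cy,o,np.stack([x,y,z],1))
    print(cam,len(P),best[:4])
    o,R=best[4:];q=(P-o)@R;r=np.hypot(q[:,0],q[:,1])
    h=(q[:,2]>.035)&(q[:,2]<.055)&(r<.04)
    qq=q[h];print('handle top',len(qq),np.median(qq,0));u=np.linalg.svd(qq[:,:2]-qq[:,:2].mean(0))[2][0];print('bar angle',np.degrees(np.arctan2(u[1],u[0])),np.ptp(qq@np.r_[u,0]),qq.mean(0))
    a=(abs(q[:,2]-.013)<.004)&(r>.046)&(r<.057)&(C.sum(1)<330); print('dark collar ang',np.round(np.sort(np.degrees(np.arctan2(q[a,1],q[a,0])))))
E
```

```text
scene 1500 (np.int64(466), np.float64(16.0), np.float64(0.598), np.float64(0.27))
handle top 104 [0.00662223 0.00147744 0.04286804]
bar angle 43.32540535569753 0.061433275608822946 [0.00572029 0.0012806  0.04163288]
dark collar ang []
side 1419 (np.int64(640), np.float64(16.0), np.float64(0.594), np.float64(0.27))
handle top 153 [0.00061995 0.00357325 0.04340706]
bar angle -138.5260162013976 0.06107912387818448 [0.00094289 0.00339233 0.04305042]
dark collar ang []
```

```bash
cat >> h.py <<'E'
from scipy.spatial.transform import Rotation as Ro
def canR(yaw=16):
    a=np.radians(yaw);d=np.array([np.cos(a),np.sin(a),0]);z=-.5*d+[0,0,np.sqrt(.75)];y=np.array([-d[1],d[0],0])
    return np.stack([np.cross(y,z),y,z],1)
def toolR(xdir,zdir):
    z=np.array(zdir,float);z/=np.linalg.norm(z);x=np.array(xdir,float);x-=z*(x@z);x/=np.linalg.norm(x)
    return np.stack([x,np.cross(z,x),z],1)
def down(yaw): a=np.radians(yaw);return toolR([np.cos(a),np.sin(a),0],[0,0,-1])
def plan(wps,g,p=None,R=None,sp=0.95):
    """rows (rounded) through waypoints (pos,R); R None keeps orientation"""
    s=sense();p=np.array(s['position'] if p is None else p);R=np.array(s['eef_rot']) if R is None else R
    rows=[]
    for (q,Q) in wps:
        q=np.array(q);Q=R if Q is None else Q
        rv=Ro.from_matrix(Q@R.T).as_rotvec()
        n=int(max(np.ceil(np.linalg.norm(q-p)/.02/sp-.02),np.ceil(np.degrees(np.linalg.norm(rv))/5/sp-.02),1))
        p0,R0=p,R
        for i in range(1,n+1):
            pt=p0+(q-p0)*i/n;Rt=Ro.from_rotvec(rv*i/n).as_matrix()@R0
            a=np.round(R.T@(pt-p)/.02,2);b=np.round(np.degrees(Ro.from_matrix(R.T@Rt).as_rotvec())/5,2)
            rows.append([*a,*b,g]);p=p+R@a*.02;R=R@Ro.from_rotvec(np.radians(b*5)).as_matrix()
    for i in range(0,len(rows),8): print('['+','.join('['+','.join('%g'%(v+0.) for v in r)+']' for r in rows[i:i+8])+']')
    print(len(rows),'end',p.round(4))
    return p,R
E
python3 - <<'E'
from h import *
import pickle
D=pickle.load(open('d.pkl','rb'))
P=np.vstack([cloud(D[c])[D[c]['depth']>0] for c in D]);C=np.vstack([D[c]['color'][D[c]['depth']>0] for c in D]).astype(int)
# notebook
nb=(C[:,0]>C[:,1]+25)&(C[:,2]>C[:,1]+10)&(abs(P[:,0]-.49)<.16)&(abs(P[:,1]-.055)<.13)&(P[:,2]<.025)&(P[:,2]>.004)
print('nb',cv2.minAreaRect((P[nb,:2]*1000).astype(np.float32)),np.percentile(P[nb,2],[10,50,90]))
for cam in D:
    r=silhouettes(cam,'eraser_centre')
    m=r[0]['pixels']&(D[cam]['depth']>0);p=cloud(D[cam])[m];p=p[p[:,2]>.008];print('er',cv2.minAreaRect((p[:,:2]*1000).astype(np.float32)))
# obstacles, tall
t=(P[:,2]>.1)&(P[:,0]>.1)&(P[:,0]<.9)&(P[:,1]>-.4)&(P[:,1]<.6)
g={}
for p in P[t]:
    k=(round(p[0]/.06),round(p[1]/.06));g[k]=max(g.get(k,0),p[2])
for i in range(14,1,-1): print('%.2f'%(i*.06),' '.join('%3d'%(1000*g.get((i,j),0)) for j in range(10,-8,-1)))
a=np.radians([-70,-60,-50,-40,-30,-20,-10,0,10,20]);
w=[([.34*np.cos(t),.34*np.sin(t),.24],down(y)) for t,y in zip(a,np.linspace(20,60,10))]
plan(w,0)
E
```

```text
nb ((490.53509521484375, 52.30145263671875), (146.78977966308594, 210.57762145996094), 89.68916320800781) [0.00936219 0.0119805  0.01438214]
er ((527.5795288085938, -127.64717102050781), (55.859703063964844, 24.346694946289062), 86.6871566772461)
er ((525.1759643554688, -125.87236785888672), (53.07039260864258, 24.451982498168945), 87.72025299072266)
0.84   0   0   0 145 173 144   0   0   0   0   0   0   0   0   0   0   0   0
0.78   0   0   0   0 174   0   0   0 260 259   0   0   0   0   0   0   0   0
0.72 464 464 463 462   0   0   0 222 260 260   0   0 471 468   0   0   0   0
0.66 465 465 465 466 465 178 176 112 104   0   0 275 472 471 471 471 471 471
0.60   0 179 362 346   0 188 181   0   0   0   0   0   0 365 370 375 376   0
0.54   0 487   0   0   0 173 175   0   0   0   0   0   0   0   0   0 324   0
0.48   0 492   0   0   0   0   0   0   0   0   0   0   0   0   0 313 325   0
0.42   0 492 330   0   0   0   0   0   0   0   0   0   0   0 516 325 312   0
0.36 491 492 200   0   0   0   0   0   0   0   0   0   0   0 517 326   0   0
0.30 491 492 188   0   0   0   0   0   0   0   0   0  
[... 900 characters left out ...]
-0.16,0,0,0,-0.22,0],[0.69,-0.27,0,0,0,-0.22,0],[0.69,-0.26,0,0,0,-0.22,0],[0.7,-0.25,0,0,0,-0.23,0],[0.7,-0.23,0,0,0,-0.22,0],[0.66,-0.34,0,0,0,-0.22,0],[0.66,-0.33,0,0,0,-0.22,0]]
[[0.68,-0.31,0,0,0,-0.23,0],[0.67,-0.3,0,0,0,-0.22,0],[0.62,-0.4,0,0,0,-0.22,0],[0.64,-0.39,0,0,0,-0.22,0],[0.63,-0.38,0,0,0,-0.22,0],[0.65,-0.36,0,0,0,-0.23,0],[0.58,-0.46,0,0,0,-0.22,0],[0.59,-0.45,0,0,0,-0.22,0]]
[[0.6,-0.43,0,0,0,-0.22,0],[0.61,-0.43,0,0,0,-0.22,0],[0.53,-0.51,0,0,0,-0.22,0],[0.55,-0.51,0,0,0,-0.23,0],[0.55,-0.49,0,0,0,-0.22,0],[0.56,-0.48,0,0,0,-0.22,0],[0.48,-0.56,0,0,0,-0.22,0],[0.49,-0.56,0,0,0,-0.23,0]]
[[0.51,-0.54,0,0,0,-0.22,0],[0.51,-0.54,0,0,0,-0.22,0]]
50 end [0.3194 0.1163 0.2399]
```

Call:
play_rows(
  motion=[
    [0,-0.93,-0.03,0,0,0,0],
    [0,-0.93,-0.03,0,0,0,0],
    [0,-0.93,-0.03,0,0,0,0],
    [0,-0.92,-0.03,0,0,0,0],
    [0,-0.93,-0.04,0,0,0,0],
    [0,-0.93,-0.03,0,0,0,0],
    [0,-0.93,-0.03,0,0,0,0],
    [0,-0.93,-0.03,0,0,0,0],
  ],
)

```text
time: 1.8
position: [0.1541, -0.4235, 0.2364]
eef_rot: [[0.94, 0.342, 0.0], [0.342, -0.94, -0.0], [-0.0, 0.0, -1.0]]
ft_force: [-1.2, -0.6, 0.5]
finger_gap: 0.0429
gripper_force: 0.0
```

Call:
play_rows(
  motion=[
    [0,-0.93,-0.03,0,0,0,0],
    [0,-0.93,-0.03,0,0,0,0],
    [0,-0.92,-0.03,0,0,0,0],
    [0,-0.93,-0.03,0,0,0,0],
    [0,-0.93,-0.03,0,0,0,0],
    [0,-0.93,-0.03,0,0,0,0],
    [0.74,-0.06,0,0,0,-0.22,0],
    [0.74,-0.06,0,0,0,-0.23,0],
  ],
)

```text
time: 2.6
position: [0.1431, -0.3067, 0.2403]
eef_rot: [[0.926, 0.378, 0.0], [0.378, -0.926, -0.002], [-0.0, 0.002, -1.0]]
ft_force: [0.1, -0.2, -0.1]
finger_gap: 0.0426
gripper_force: 0.0
```

Call:
play_rows(
  motion=[
    [0.74,-0.03,0,0,0,-0.22,0],
    [0.74,-0.02,0,0,0,-0.22,0],
    [0.73,-0.14,0,0,0,-0.22,0],
    [0.73,-0.12,0,0,0,-0.23,0],
    [0.73,-0.11,0,0,0,-0.22,0],
    [0.74,-0.09,0,0,0,-0.22,0],
    [0.71,-0.21,0,0,0,-0.22,0],
    [0.72,-0.19,0,0,0,-0.22,0],
  ],
)

```text
time: 3.4
position: [0.24, -0.239, 0.24]
eef_rot: [[0.856, 0.517, 0.0], [0.517, -0.856, -0.0], [0.0, 0.0, -1.0]]
ft_force: [-0.2, 0.0, -0.6]
finger_gap: 0.0427
gripper_force: 0.0
```

Call:
play_rows(
  motion=[
    [0.71,-0.18,0,0,0,-0.23,0],
    [0.73,-0.16,0,0,0,-0.22,0],
    [0.69,-0.27,0,0,0,-0.22,0],
    [0.69,-0.26,0,0,0,-0.22,0],
    [0.7,-0.25,0,0,0,-0.23,0],
    [0.7,-0.23,0,0,0,-0.22,0],
    [0.66,-0.34,0,0,0,-0.22,0],
    [0.66,-0.33,0,0,0,-0.22,0],
  ],
)

```text
time: 4.2
position: [0.3071, -0.1426, 0.24]
eef_rot: [[0.766, 0.643, 0.0], [0.643, -0.766, -0.0], [0.0, 0.0, -1.0]]
ft_force: [-0.2, -0.6, -0.7]
finger_gap: 0.0426
gripper_force: 0.0
```

Call:
play_rows(
  motion=[
    [0.68,-0.31,0,0,0,-0.23,0],
    [0.67,-0.3,0,0,0,-0.22,0],
    [0.62,-0.4,0,0,0,-0.22,0],
    [0.64,-0.39,0,0,0,-0.22,0],
    [0.63,-0.38,0,0,0,-0.22,0],
    [0.65,-0.36,0,0,0,-0.23,0],
    [0.58,-0.46,0,0,0,-0.22,0],
    [0.59,-0.45,0,0,0,-0.22,0],
  ],
)

```text
time: 5.0
position: [0.3375, -0.0289, 0.2401]
eef_rot: [[0.657, 0.754, 0.001], [0.754, -0.657, -0.0], [0.0, 0.0, -1.0]]
ft_force: [0.8, -0.6, 0.0]
finger_gap: 0.0428
gripper_force: 0.0
```

```bash
python3 - <<'E'
from h import *
print(sense()['position'],sense()['joint_positions'])
R=canR(16);o=np.array([.596,.270,.136]);a=np.radians(42)
T=toolR(R@[np.cos(a),np.sin(a),0],-R[:,2])
h=o+R@[0.002,.002,.026]
tcp=h+R[:,2]*(-.013+.12)
print(h,tcp)
plan([(tcp,T)],0)
E
```

```text
[ 0.3374787  -0.02894823  0.24007171] [-1.35959470e+01 -3.69990130e+01  1.21471554e+02 -7.54262900e-04
  9.54974141e+01  2.74728520e+01]
[0.58461728 0.26881666 0.15951666] [0.53318978 0.25407006 0.25218138]
[[0.9,-0.1,-0.03,-0.19,0.25,-0.09,0],[0.9,-0.09,-0.02,-0.19,0.25,-0.1,0],[0.9,-0.09,0.01,-0.2,0.25,-0.09,0],[0.91,-0.08,0.02,-0.19,0.25,-0.09,0],[0.9,-0.07,0.04,-0.19,0.25,-0.1,0],[0.9,-0.07,0.06,-0.19,0.25,-0.09,0],[0.9,-0.06,0.08,-0.19,0.26,-0.09,0],[0.9,-0.05,0.1,-0.2,0.25,-0.1,0]]
[[0.9,-0.05,0.12,-0.19,0.25,-0.09,0],[0.89,-0.04,0.13,-0.19,0.25,-0.09,0],[0.89,-0.04,0.16,-0.19,0.25,-0.1,0],[0.89,-0.03,0.17,-0.19,0.25,-0.09,0],[0.89,-0.03,0.19,-0.2,0.25,-0.09,0],[0.88,-0.03,0.21,-0.19,0.25,-0.1,0],[0.87,-0.02,0.23,-0.19,0.25,-0.09,0],[0.88,-0.02,0.25,-0.19,0.25,-0.09,0]]
[[0.86,-0.01,0.27,-0.19,0.25,-0.09,0],[0.86,-0.02,0.28,-0.2,0.25,-0.1,0],[0.85,-0.01,0.3,-0.19,0.25,-0.09,0]]
19 end [0.5331 0.254  0.2522]
```

Call:
play_rows(
  motion=[
    [0.9,-0.1,-0.03,-0.19,0.25,-0.09,0],
    [0.9,-0.09,-0.02,-0.19,0.25,-0.1,0],
    [0.9,-0.09,0.01,-0.2,0.25,-0.09,0],
    [0.91,-0.08,0.02,-0.19,0.25,-0.09,0],
    [0.9,-0.07,0.04,-0.19,0.25,-0.1,0],
    [0.9,-0.07,0.06,-0.19,0.25,-0.09,0],
    [0.9,-0.06,0.08,-0.19,0.26,-0.09,0],
    [0.9,-0.05,0.1,-0.2,0.25,-0.1,0],
  ],
)

```text
time: 5.8
position: [0.4203, 0.0903, 0.2452]
eef_rot: [[0.588, 0.78, 0.215], [0.791, -0.61, 0.051], [0.171, 0.14, -0.975]]
ft_force: [-0.2, 1.1, -0.4]
finger_gap: 0.0428
gripper_force: 0.0
```

Call:
play_rows(
  motion=[
    [0.9,-0.05,0.12,-0.19,0.25,-0.09,0],
    [0.89,-0.04,0.13,-0.19,0.25,-0.09,0],
    [0.89,-0.04,0.16,-0.19,0.25,-0.1,0],
    [0.89,-0.03,0.17,-0.19,0.25,-0.09,0],
    [0.89,-0.03,0.19,-0.2,0.25,-0.09,0],
    [0.88,-0.03,0.21,-0.19,0.25,-0.1,0],
    [0.87,-0.02,0.23,-0.19,0.25,-0.09,0],
    [0.88,-0.02,0.25,-0.19,0.25,-0.09,0],
  ],
)

```text
time: 6.6
position: [0.5027, 0.2095, 0.2503]
eef_rot: [[0.482, 0.773, 0.413], [0.815, -0.569, 0.113], [0.322, 0.282, -0.904]]
ft_force: [-0.7, -0.0, 0.1]
finger_gap: 0.043
gripper_force: 0.0
```

Call:
play_rows(
  motion=[
    [0.86,-0.01,0.27,-0.19,0.25,-0.09,0],
    [0.86,-0.02,0.28,-0.2,0.25,-0.1,0],
    [0.85,-0.01,0.3,-0.19,0.25,-0.09,0],
    [0,0,0,0,0,0,0],
  ],
)

```text
time: 7.0
position: [0.5331, 0.2543, 0.2516]
eef_rot: [[0.434, 0.762, 0.48], [0.821, -0.554, 0.138], [0.371, 0.334, -0.866]]
ft_force: [-0.8, -0.6, -0.3]
finger_gap: 0.0426
gripper_force: 0.0
```

```bash
cat >> h.py <<'E'
def fish(c):
    d=c['depth'];H,W=d.shape;f=H/2/np.tan(np.radians(c['fov_y'])/2)
    v,u=np.mgrid[:H,:W];x=u-c['cx'];y=v-c['cy'];r=np.hypot(x,y)+1e-9;k=np.tan(np.minimum(r/f,1.5))/r
    T=np.array(c['world_from_camera'])
    return np.stack([x*k*d,y*k*d,d],-1)@T[:3,:3].T+T[:3,3]
E
python3 - <<'E'
from h import *
import pickle
s=sense();print(s['position'],s['eef_rot'].round(3),np.round(s['joint_positions'],1))
c=capture('wrist');pickle.dump(c,open('w.pkl','wb'));print(c['fov_y'],np.round(c['world_from_camera'],3).tolist(),c['depth'].min(),c['depth'].max())
o=cv2.resize(c['color'],(800,600));cv2.imwrite('pics/w1.png',o[:,:,::-1])
for r in silhouettes('wrist','lid_handle'):print(r['confidence'],r['extent'])
E
```

```text
[0.53311056 0.25433449 0.25158653] [[ 0.434  0.762  0.48 ]
 [ 0.821 -0.554  0.138]
 [ 0.371  0.334 -0.866]] [ 22.5 -22.3 115.5  -3.9  57.1  55.8]
65.70646984690485 [[0.762, -0.562, 0.321, 0.5], [-0.555, -0.823, -0.122, 0.299], [0.333, -0.085, -0.939, 0.406], [0.0, 0.0, 0.0, 1.0]] 0.0 1.9861535
0.57 [214.0, 137.8, 88.5, 94.9]
0.56 [3.1, 268.1, 24.4, 54.6]
```

View pics/w1.png

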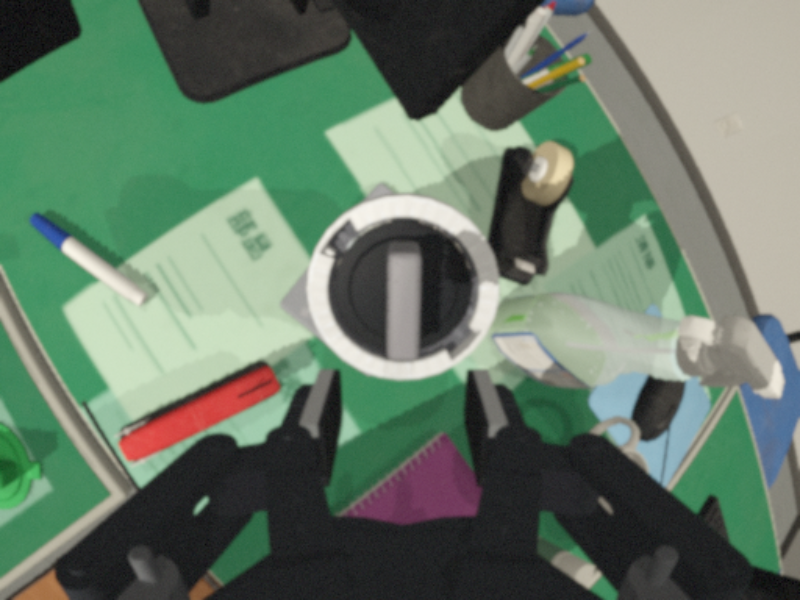

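```bash
python3 - <<'E'
from h import *
import pickle
from scipy.optimize import least_squares,differential_evolution
c=pickle.load(open('w.pkl','rb'));P=fish(c)
ok=c['depth']>0;P=P[ok];C=c['color'][ok].astype(int).sum(1)
n=(np.linalg.norm(P-[.59,.27,.14],axis=1)<.1)&(P[:,2]>.08);P=P[n];C=C[n]
def q_(v):
    R=canR(v[0]*100);return (P-[v[1],v[2],.136+v[3]])@R
def cost(v):
    q=q_(v);r=np.hypot(q[:,0],q[:,1])
    a=(r>.0475)&(r<.056)&(C>420); 
    return -(np.exp(-((q[:,2]-.013)/.0015)**2)[a].sum()+np.exp(-((q[:,2]-.006)/.0015)**2)[(r<.041)].sum())
# white annulus in plane: contrast
def cost2(v): 
    q=q_(v);r=np.hypot(q[:,0],q[:,1]);w=C>420;t=abs(q[:,2]-.013)<.004
    return cost(v)-1.*(w&t&(r>.0455)&(r<.058)).sum()+1.*(w&t&((r<.0455)|(r>.058))).sum()
s=differential_evolution(cost2,[(-.1,.4),(.57,.62),(.25,.3),(-.006,.006)],seed=1,maxiter=60,popsize=12)
print(s.x,s.fun);v=s.x;q=q_(v);r=np.hypot(q[:,0],q[:,1])
h=(q[:,2]>.038)&(q[:,2]<.05)&(r<.036);qq=q[h]
print(h.sum(),np.median(qq[:,2]),cv2.minAreaRect((qq[:,:2]*1000).astype(np.float32)))
u=np.linalg.svd(qq[:,:2]-qq[:,:2].mean(0))[2][0];print(np.degrees(np.arctan2(u[1],u[0])),qq.mean(0))
dk=(C<330)&(r>.047)&(r<.055)&(q[:,2]>-.01);print(np.histogram(np.degrees(np.arctan2(q[dk,1],q[dk,0])),36,(-180,180)))
st=sense();T=np.array(st['eef_rot']);t=st['position']
g=P[h].mean(0);print('top centre world',g,'in tool mm',1000*T.T@(g-t),'z align',T.T@canR(v[0]*100)[:,2],'bar in tool',T.T@canR(v[0]*100)@[u[0],u[1],0])
E
```

```text
[0.17043534 0.59755258 0.27190188 0.00191445] -7630.4894876811
1529 0.04358031737678043 ((0.20189666748046875, 0.1699504852294922), (60.96651840209961, 18.444202423095703), 40.42450714111328)
-139.83401495761254 [0.0011848  0.00141804 0.04324783]
(array([17, 21, 19,  0,  0, 16, 21, 39, 19, 14,  0,  0,  0,  0,  0,  0,  0,
        0,  0,  0,  0,  0,  0,  0,  0,  0, 20, 40, 13,  0,  0,  0,  3,  7,
       12, 15]), array([-180., -170., -160., -150., -140., -130., -120., -110., -100.,
        -90.,  -80.,  -70.,  -60.,  -50.,  -40.,  -30.,  -20.,  -10.,
          0.,   10.,   20.,   30.,   40.,   50.,   60.,   70.,   80.,
         90.,  100.,  110.,  120.,  130.,  140.,  150.,  160.,  170.,
        180.]))
top centre world [0.57744371 0.26722045 0.17596056] in tool mm [ 3.02202979  1.04087253 88.98743524] z align [-0.00796158  0.00580594 -0.99995145] bar in tool [-0.99984366 -0.01583461  0.00786879]
```

Call:
play_rows(
  motion=[
    [0.1,0.05,0.9,0.07,0.09,0.18,0],
    [0,0,1,0,0,0,0],
    [0,0,1,0,0,0,0],
    [0,0,1,0,0,0,0],
    [0,0,0.8,0,0,0,0],
    [0,0,0.7,0,0,0,0],
    [0,0,0.6,0,0,0,0],
    [0,0,0,0,0,0,0],
  ],
)

```text
time: 7.9
position: [0.5918, 0.2709, 0.1472]
eef_rot: [[0.445, 0.758, 0.477], [0.81, -0.568, 0.146], [0.381, 0.321, -0.867]]
ft_force: [-0.2, -0.7, -0.8]
finger_gap: 0.0425
gripper_force: 0.0
```

Call:
play_rows(
  motion=[
    [0,0,0,0,0,0,-1],
    [0,0,0,0,0,0,-1],
    [0,0,0,0,0,0,-1],
    [0,0,0,0,0,0,-1],
    [0,0,0,0,0,0,-1],
  ],
)

```text
time: 8.4
position: [0.5926, 0.2719, 0.1504]
eef_rot: [[0.443, 0.757, 0.48], [0.81, -0.567, 0.147], [0.384, 0.324, -0.865]]
ft_force: [-5.6, -2.7, 6.8]
finger_gap: 0.017
gripper_force: 59.5
```

Call:
play_rows(
  motion=[
    [0,0,-0.15,0,0,0,-1],
    [0,0,0,0,0,-0.5,-1],
    [0,0,0,0,0,-1,-1],
    [0,0,0,0,0,-1,-1],
    [0,0,0,0,0,-1,-1],
    [0,0,0,0,0,-1,-1],
  ],
)

```text
time: 9.0
position: [0.5906, 0.2713, 0.1515]
eef_rot: [[0.117, 0.87, 0.479], [0.967, -0.21, 0.147], [0.229, 0.445, -0.866]]
ft_force: [0.1, 0.7, -1.6]
finger_gap: 0.0176
gripper_force: 59.8
```

```bash
python3 - <<'E'
from h import *
s=sense();R=canR(17.04);T=np.array(s['eef_rot']);x=R.T@T[:,0];print(np.degrees(np.arctan2(x[1],x[0])),R.T@T[:,2],s['ft_force']@R,s['moment']@R,1000*R.T@(s['position']-[.5976,.2719,.138]))
E
```

```text
62.855838165834506 [ 6.67345773e-04  2.06567018e-04 -9.99999756e-01] [-0.54982516  0.60519414 -1.48891374] [0.01426106 0.31075597 0.01608204] [ 0.79907132  1.52518132 15.14541151]
```

Call:
play_rows(
  motion=[
    [0,0,0,0,0,-1,-1],
    [0,0,0,0,0,-1,-1],
    [0,0,0,0,0,-1,-1],
    [0,0,0,0,0,-1,-1],
    [0,0,0,0,0,-0.8,-1],
    [0,0,0,0,0,-0.5,-1],
    [0,0,0,0,0,0,-1],
  ],
)

```text
time: 9.7
position: [0.5902, 0.2716, 0.1512]
eef_rot: [[-0.282, 0.832, 0.478], [0.96, 0.24, 0.147], [0.008, 0.5, -0.866]]
ft_force: [-1.1, 1.3, -2.8]
finger_gap: 0.0168
gripper_force: 59.8
```

```bash
cat > q.py <<'E'
from h import *
s=sense();R=canR(17.04);T=np.array(s['eef_rot']);x=R.T@T[:,0];print(np.degrees(np.arctan2(x[1],x[0])),(R.T@T[:,2]).round(3),(s['ft_force']@R).round(2),(s['moment']@R).round(2),(1000*R.T@(s['position']-[.5976,.2719,.138])).round(1),s['finger_gap'],s['time'])
E
python3 q.py
```

```text
89.18659736019146 [ 0.     0.001 -1.   ] [-1.99  1.53 -2.04] [ 0.48  0.56 -0.05] [ 0.4  1.9 15. ] 0.016814534629112893 9.7
```

Approach the stop gently, then lift straight.

Call:
play_rows(
  motion=[
    [0,0,0,0,0,-0.4,-1],
    [0,0,0,0,0,-0.3,-1],
    [0,0,0,0,0,0,-1],
  ],
)

```text
time: 10.0
position: [0.5886, 0.2712, 0.1496]
eef_rot: [[-0.33, 0.816, 0.474], [0.944, 0.296, 0.146], [-0.021, 0.496, -0.868]]
ft_force: [-10.2, 0.2, -0.0]
finger_gap: 0.0169
gripper_force: 61.2
```

```bash
python3 q.py
```

```text
92.53583851985837 [-0.004  0.001 -1.   ] [-8.38  3.16  4.83] [ 0.29  1.76 -0.9 ] [-1.9  2.  14.4] 0.016948898585157766 10.0
```

Call:
play_rows(
  motion=[
    [0,0,0,0,0,0.2,-1],
    [0,0,-0.3,0,0,0,-1],
    [0,0,-0.4,0,0,0,-1],
    [0,0,0,0,0,0,-1],
  ],
)

```text
time: 10.4
position: [0.5852, 0.2695, 0.1665]
eef_rot: [[-0.317, 0.817, 0.482], [0.948, 0.281, 0.148], [-0.015, 0.504, -0.864]]
ft_force: [0.1, -0.1, -0.9]
finger_gap: 0.0173
gripper_force: 59.8
```

```bash
python3 q.py
```

```text
91.65529136681182 [ 0.005 -0.    -1.   ] [-0.39 -0.15 -0.77] [-0.02  0.26  0.03] [ 3.4  1.3 30.9] 0.01727219180263989 10.4
```

```bash
python3 - <<'E'
from h import *
s=sense();z=canR(17.04)[:,2];p=s['position']+z*.045
T=down(107)
a,R=plan([(p,None),([.4905,.0523,.16],T)],-1)
E
```

```text
[[0,0,-0.75,0,0,0,-1],[0,0.01,-0.75,0,0,0,-1],[0,0,-0.75,0,0,0,-1],[-0.73,-0.59,-0.11,0.5,0.01,0.03,-1],[-0.74,-0.59,-0.09,0.51,0,0.03,-1],[-0.73,-0.6,-0.06,0.5,0.01,0.02,-1],[-0.74,-0.59,-0.04,0.51,0.01,0.03,-1],[-0.74,-0.6,-0.01,0.5,0.01,0.03,-1]]
[[-0.74,-0.59,0.02,0.51,0,0.03,-1],[-0.74,-0.59,0.04,0.5,0.01,0.02,-1],[-0.74,-0.59,0.06,0.51,0.01,0.03,-1],[-0.75,-0.58,0.09,0.5,0,0.03,-1],[-0.74,-0.57,0.12,0.51,0.01,0.03,-1],[-0.75,-0.57,0.14,0.5,0.01,0.02,-1],[-0.75,-0.55,0.17,0.51,0.01,0.03,-1]]
15 end [0.4906 0.0523 0.16  ]
```

Call:
play_rows(
  motion=[
    [0,0,-0.75,0,0,0,-1],
    [0,0.01,-0.75,0,0,0,-1],
    [0,0,-0.75,0,0,0,-1],
    [-0.73,-0.59,-0.11,0.5,0.01,0.03,-1],
    [-0.74,-0.59,-0.09,0.51,0,0.03,-1],
    [-0.73,-0.6,-0.06,0.5,0.01,0.02,-1],
    [-0.74,-0.59,-0.04,0.51,0.01,0.03,-1],
    [-0.74,-0.6,-0.01,0.5,0.01,0.03,-1],
  ],
)

```text
time: 11.2
position: [0.5329, 0.1741, 0.1856]
eef_rot: [[-0.307, 0.907, 0.289], [0.952, 0.295, 0.086], [-0.007, 0.301, -0.954]]
ft_force: [1.0, -0.5, -1.5]
finger_gap: 0.0175
gripper_force: 59.8
```

Call:
play_rows(
  motion=[
    [-0.74,-0.59,0.02,0.51,0,0.03,-1],
    [-0.74,-0.59,0.04,0.5,0.01,0.02,-1],
    [-0.74,-0.59,0.06,0.51,0.01,0.03,-1],
    [-0.75,-0.58,0.09,0.5,0,0.03,-1],
    [-0.74,-0.57,0.12,0.51,0.01,0.03,-1],
    [-0.75,-0.57,0.14,0.5,0.01,0.02,-1],
    [-0.75,-0.55,0.17,0.51,0.01,0.03,-1],
    [0,0,0,0,0,0,-1],
  ],
)

```text
time: 12.0
position: [0.4902, 0.0502, 0.1583]
eef_rot: [[-0.29, 0.957, -0.004], [0.957, 0.29, -0.002], [-0.001, -0.004, -1.0]]
ft_force: [0.4, -0.1, -1.2]
finger_gap: 0.017
gripper_force: 59.8
```

```bash
python3 - <<'E'
from h import *
s=sense();print(s['position'],np.round(s['eef_rot'],3),s['finger_gap'])
c=capture('wrist');d=capture('side')
o=np.hstack([c['color'],d['color'][:,100:388]]);cv2.imwrite('pics/w2.png',o[:,:,::-1])
P=fish(c);m=(c['depth']>0);Q=(P-s['position'])@s['eef_rot'];C=c['color'].astype(int)
# lid/bar surfaces in tool frame
n=m&(np.hypot(Q[...,0],Q[...,1])<.06)&(Q[...,2]>-.04)&(Q[...,2]<.03)
print('near',n.sum(),np.histogram(Q[n][:,2]*1000,14,(-40,30)))
D=n&(Q[...,2]>0)&(C.sum(2)<330);q=Q[D];A=np.c_[q[:,:2],np.ones(len(q))];print('disc plane',np.linalg.lstsq(A,q[:,2],rcond=None)[0],cv2.minEnclosingCircle((q[:,:2]*1000).astype(np.float32)),q.min(0),q.max(0))
nb=m&(C[...,0]>C[...,1]+25)&(C[...,2]>C[...,1]+10)&(abs(P[...,2]-.012)<.01)&(abs(P[...,0]-.49)<.15)&(abs(P[...,1]-.05)<.12)
print('nb',cv2.minAreaRect((P[nb][:,:2]*1000).astype(np.float32)),np.median(P[nb][:,2]))
E
```

```text
[0.49024625 0.05021985 0.15826402] [[-0.29   0.957 -0.004]
 [ 0.957  0.29  -0.002]
 [-0.001 -0.004 -1.   ]] 0.017011696833873165
near 14521 (array([ 591, 3631, 1093,  451,  352,  332,  215,  107, 2921, 4734,   94,
          0,    0,    0]), array([-40., -35., -30., -25., -20., -15., -10.,  -5.,   0.,   5.,  10.,
        15.,  20.,  25.,  30.]))
disc plane [0.0308843  0.00170994 0.00509179] ((3.066185712814331, 1.1558064222335815), 45.40182876586914) [-2.57704149e-02 -4.07466232e-02  1.96515900e-05] [0.04803837 0.04243635 0.01323627]
nb ((491.8674621582031, 51.70552444458008), (146.91494750976562, 209.22970581054688), 89.91680908203125) 0.012919259696479307
```

View pics/w2.png

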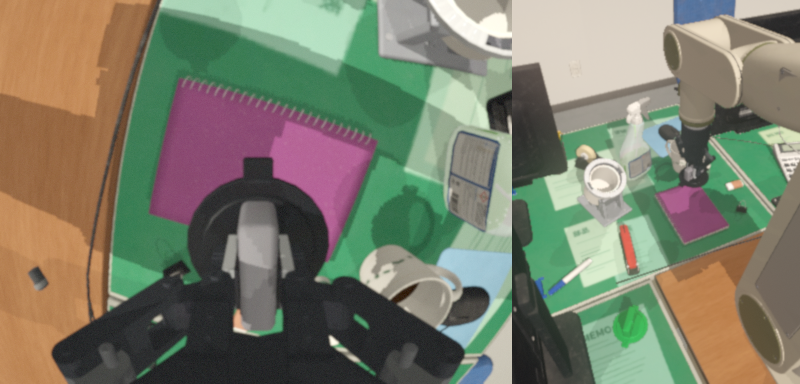

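Call:
play_rows(
  motion=[
    [0.1,0,0.8,0,0,0,-1],
    [0,0,1,0,0,0,-1],
    [0,0,1,0,0,0,-1],
    [0,0,1,0,0,0,-1],
    [0,0,1,0,0,0,-1],
    [0,0,0.8,0,0,0,-1],
    [0,0,0.5,0,0,0,-1],
    [0,0,0.2,0,0,0,-1],
  ],
)

```text
time: 12.9
position: [0.4882, 0.0544, 0.0314]
eef_rot: [[-0.293, 0.956, -0.004], [0.956, 0.293, -0.0], [0.001, -0.004, -1.0]]
ft_force: [-0.9, -0.7, -1.5]
finger_gap: 0.0172
gripper_force: 59.8
```

Call:
play_rows(
  motion=[
    [0,0,0.1,0,0,0,-1],
    [0,0,0.1,0,0,0,-1],
    [0,0,0,0,0,0,-1],
  ],
)

```text
time: 13.2
position: [0.489, 0.054, 0.0285]
eef_rot: [[-0.292, 0.956, -0.003], [0.956, 0.292, -0.001], [0.0, -0.003, -1.0]]
ft_force: [0.1, 0.2, -1.8]
finger_gap: 0.0172
gripper_force: 59.8
```

Call:
play_rows(
  motion=[
    [0,0,0.1,0,0,0,-1],
    [0,0,0.1,0,0,0,-1],
    [0,0,0,0,0,0,-1],
  ],
)

```text
time: 13.5
position: [0.4889, 0.0539, 0.0248]
eef_rot: [[-0.292, 0.956, -0.003], [0.956, 0.292, -0.001], [0.0, -0.003, -1.0]]
ft_force: [-2.9, -0.7, 6.8]
finger_gap: 0.0169
gripper_force: 61.0
```

Call:
play_rows(
  motion=[
    [0,0,0,0,0,0,0],
    [0,0,0,0,0,0,0],
    [0,0,-0.2,0,0,0,0],
    [0,0,-0.6,0,0,0,0],
    [0,0,-1,0,0,0,0],
    [0,0,-1,0,0,0,0],
    [0,0,-1,0,0,0,0],
    [0,0,-1,0,0,0,0],
  ],
)

```text
time: 14.3
position: [0.489, 0.054, 0.1218]
eef_rot: [[-0.292, 0.956, -0.003], [0.956, 0.292, -0.001], [0.0, -0.003, -1.0]]
ft_force: [0.6, 0.3, -0.3]
finger_gap: 0.0425
gripper_force: 0.0
```

```bash
python3 - <<'E'
from h import *
import pickle
D=pickle.load(open('d.pkl','rb'))
P=np.vstack([cloud(D[c])[D[c]['depth']>0] for c in D])
e=np.array([.5265,-.1265]);r=np.hypot(*(P[:,:2]-e).T)
for lo in(.03,.1,.15,.2,.25,.3,.35,.4,.45):
    m=(P[:,2]>lo)&(P[:,2]<lo+.05)&(r<.25)
    if m.any(): i=np.argsort(r[m])[:60:20];print(lo,m.sum(),r[m].min().round(3),P[m][i].round(3).tolist())
s=sense();print(s['position'],s['joint_positions'].round(1))
c=capture('wrist');P=fish(c);d=capture('side')
cv2.imwrite('pics/w3.png',np.hstack([c['color'],d['color'][:,100:388]])[:,:,::-1])
for r in silhouettes('wrist','eraser_centre'):
    p=P[r['pixels']&(c['depth']>0)];p=p[p[:,2]>.008]
    print('er',r['confidence'],r['extent'],len(p),len(p) and (cv2.minAreaRect((p[:,:2]*1000).astype(np.float32)),np.median(p[:,2])))
Pd=cloud(d);C=d['color'].astype(int)
m=(d['depth']>0)&(abs(Pd[...,0]-.49)<.07)&(abs(Pd[...,1]-.053)<.07)&(Pd[...,2]<.065)&(C.sum(2)<400)
m&=~((C[...,0]>C[...,1]+18));print('lid',Pd[m].min(0),Pd[m].max(0))
E
```

```text
0.03 1254 0.087 [[0.589, -0.066, 0.077], [0.588, -0.06, 0.058], [0.593, -0.058, 0.068]]
0.1 1047 0.136 [[0.663, -0.137, 0.121], [0.665, -0.124, 0.115], [0.665, -0.115, 0.138]]
0.15 1547 0.112 [[0.627, -0.177, 0.195], [0.628, -0.193, 0.186], [0.63, -0.199, 0.183]]
0.2 1877 0.112 [[0.626, -0.176, 0.217], [0.628, -0.191, 0.201], [0.632, -0.188, 0.236]]
0.25 2343 0.12 [[0.63, -0.187, 0.298], [0.634, -0.186, 0.276], [0.632, -0.191, 0.296]]
0.3 2959 0.119 [[0.628, -0.189, 0.334], [0.627, -0.197, 0.304], [0.634, -0.187, 0.312]]
0.35 2862 0.122 [[0.629, -0.193, 0.351], [0.636, -0.19, 0.36], [0.64, -0.186, 0.359]]
0.4 2647 0.136 [[0.662, -0.124, 0.411], [0.664, -0.133, 0.447], [0.664, -0.114, 0.432]]
0.45 2176 0.136 [[0.661, -0.145, 0.464], [0.663, -0.149, 0.466], [0.666, -0.128, 0.452]]
[0.48903478 0.05400518 0.12183447] [  0.4  -4.6 109.2  -0.   75.5 -16.6]
er 0.58 [235.6, 319.1, 24.8, 18.2] 260 (((511.3020935058594, -26.544769287109375), (24.83247947692871, 185.24729919433594), 11.110445976257324), np.float64(0.01336037907038476))
er 0.19 [345.0, 338.2, 8.0, 21.0] 118 (((560.9146728515625, 7.629150390625), (7.0288920402526855, 158.2177276611328), 39.299434661865234), np.float64(0.08594061066473649))
lid [ 0.42387401  0.00426869 -0.74102483] [0.52704721 0.10093955 0.05829093]
```

View pics/w3.png

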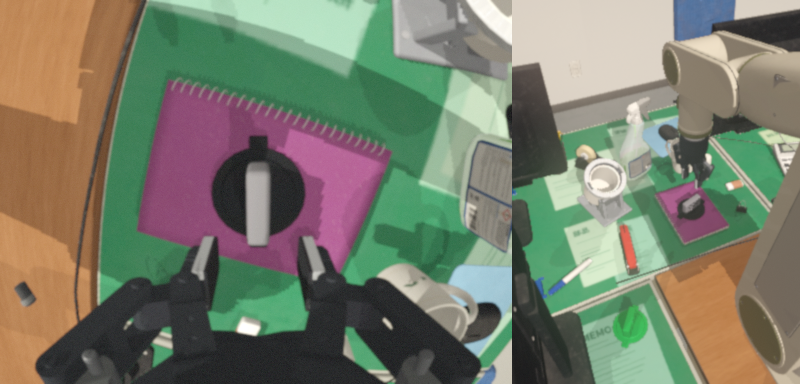

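```bash
python3 - <<'E'
from h import *
plan([([.526,-.1265,.13],down(87.5))],0)
E
```

```text
[[-0.92,-0.09,-0.04,0,0,0.39,0],[-0.91,-0.07,-0.04,0,0,0.39,0],[-0.92,-0.03,-0.03,0,0,0.39,0],[-0.92,0,-0.04,0,0,0.39,0],[-0.92,0.03,-0.04,0,0,0.39,0],[-0.92,0.07,-0.04,0,0,0.39,0],[-0.91,0.09,-0.04,0,0,0.39,0],[-0.92,0.13,-0.03,0,0.01,0.39,0]]
[[-0.9,0.15,-0.04,0,0,0.39,0],[-0.9,0.19,-0.04,0,0,0.39,0]]
10 end [ 0.526  -0.1264  0.13  ]
```

Call:
play_rows(
  motion=[
    [-0.92,-0.09,-0.04,0,0,0.39,0],
    [-0.91,-0.07,-0.04,0,0,0.39,0],
    [-0.92,-0.03,-0.03,0,0,0.39,0],
    [-0.92,0,-0.04,0,0,0.39,0],
    [-0.92,0.03,-0.04,0,0,0.39,0],
    [-0.92,0.07,-0.04,0,0,0.39,0],
    [-0.91,0.09,-0.04,0,0,0.39,0],
    [-0.92,0.13,-0.03,0,0,0.39,0],
  ],
)

```text
time: 15.25
position: [0.5167, -0.091, 0.1247]
eef_rot: [[-0.023, 1.0, -0.006], [1.0, 0.023, -0.0], [0.0, -0.006, -1.0]]
ft_force: [0.1, 0.0, 0.1]
finger_gap: 0.0428
gripper_force: 0.0
```

Call:
play_rows(
  motion=[
    [-0.9,0.15,-0.04,0,0,0.39,0],
    [-0.9,0.19,-0.04,0,0,0.39,0],
    [0,0,0,0,0,0,0],
  ],
)

```text
time: 15.55
position: [0.5244, -0.1284, 0.1269]
eef_rot: [[0.047, 0.999, -0.005], [0.999, -0.047, -0.001], [-0.001, -0.005, -1.0]]
ft_force: [0.0, -0.0, -0.3]
finger_gap: 0.0429
gripper_force: 0.0
```

```bash
python3 - <<'E'
from h import *
s=sense();c=capture('wrist');P=fish(c);save(c,'w4.png')
for r in silhouettes('wrist','eraser_centre'):
    p=P[r['pixels']&(c['depth']>0)];p=p[(p[:,2]>.009)&(p[:,2]<.02)]
    if len(p)<20: continue
    q=(p-s['position'])@s['eef_rot']*1000
    print('er',r['confidence'],r['extent'],len(p),cv2.minAreaRect((p[:,:2]*1000).astype(np.float32)),'tool',cv2.minAreaRect(q[:,:2].astype(np.float32)),np.median(q,0))
print(s['position'])
E
```

```text
er 0.91 [248.2, 157.5, 27.1, 58.9] 1436 ((527.2252197265625, -127.57202911376953), (54.97098922729492, 22.550806045532227), 86.48645782470703) tool ((1.1251087188720703, 3.2959632873535156), (54.97533416748047, 22.548227310180664), 0.805182158946991) [  2.53723119   2.93425512 112.79180397]
[ 0.52440765 -0.12842175  0.12694086]
```

View pics/w4.png

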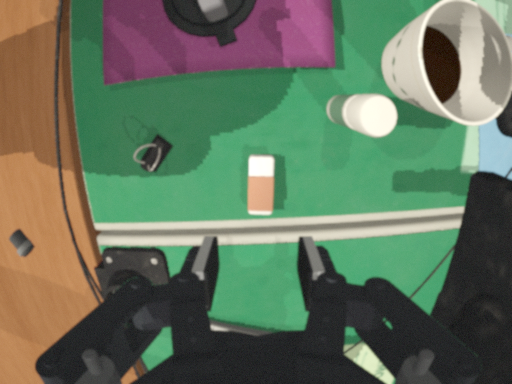

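Call:
play_rows(
  motion=[
    [0.05,0.16,0.8,0,0,0.16,0],
    [0,0,1,0,0,0,0],
    [0,0,1,0,0,0,0],
    [0,0,1,0,0,0,0],
    [0,0,0.9,0,0,0,0],
    [0,0,0.8,0,0,0,0],
    [0,0,0.5,0,0,0,0],
    [0,0,0,0,0,0,0],
  ],
)

```text
time: 16.45
position: [0.5254, -0.1244, 0.005]
eef_rot: [[0.057, 0.998, -0.008], [0.998, -0.057, 0.001], [0.0, -0.008, -1.0]]
ft_force: [0.5, 0.4, -0.2]
finger_gap: 0.0423
gripper_force: 0.0
```

Call:
play_rows(
  motion=[
    [0,0,0,0,0,0,-1],
    [0,0,0,0,0,0,-1],
    [0,0,0,0,0,0,-1],
    [0,0,0,0,0,0,-1],
  ],
)

```text
time: 16.85
position: [0.5279, -0.1259, 0.0083]
eef_rot: [[0.058, 0.998, -0.002], [0.998, -0.058, -0.001], [-0.001, -0.002, -1.0]]
ft_force: [-0.1, 0.1, 3.1]
finger_gap: 0.0204
gripper_force: 59.0
```

```bash
python3 - <<'E'
from h import *
s=sense();R=canR(17.04);o=np.array([.5976,.2719,.138]);T=toolR(R[:,1],-R[:,2]);p=np.array(s['position'])
plan([(p+[0,0,.14],None),([.53,.08,.2],down(100)),(o+R[:,2]*.09,T),(o+R[:,2]*.006,T)],-1)
E
```

```text
[[0,0,-0.87,0,0,0,-1],[0,0,-0.88,0,0,0,-1],[0,-0.01,-0.87,0,0,0,-1],[0,0,-0.88,0,0,0,-1],[-0.01,0,-0.87,0,0,0,-1],[0,0,-0.88,0,0,0,-1],[0,0,-0.87,0,0,0,-1],[0,-0.01,-0.88,0,0,0,-1]]
[[0.86,-0.04,-0.22,0,0,-0.22,-1],[0.85,-0.03,-0.21,0,0,-0.22,-1],[0.86,0,-0.22,-0.01,0,-0.23,-1],[0.86,0.01,-0.22,0,0,-0.22,-1],[0.86,0.02,-0.21,0,0,-0.22,-1],[0.85,0.04,-0.22,0,0.01,-0.22,-1],[0.86,0.06,-0.21,-0.01,0,-0.22,-1],[0.86,0.08,-0.22,0,0,-0.22,-1]]
[[0.85,0.09,-0.22,0,0,-0.23,-1],[0.85,0.11,-0.21,0,0,-0.22,-1],[0.85,0.12,-0.22,-0.01,0,-0.22,-1],[0.84,0.14,-0.21,0,0,-0.22,-1],[0.86,0.28,-0.08,-0.6,0.04,-0.14,-1],[0.86,0.29,-0.06,-0.6,0.03,-0.14,-1],[0.85,0.3,-0.05,-0.6,0.04,-0.13,-1],[0.85,0.32,-0.02,-0.6,0.04,-0.14,-1]]
[[0.84,0.32,-0.01,-0.6,0.03,-0.14,-1],[0.84,0.34,0.02,-0.6,0.04,-0.14,-1],[0.84,0.35,0.03,-0.59,0.04,-0.13,-1],[0.83,0.35,0.06,-0.6,0.04,-0.14,-1],[0.83,0.36,0.07,-0.6,0.03,-0.14,-1],[0.82,0.36,0.1,-0.6,0.04,-0.14,-1],[0,0,0.84,0,0,0,-1],[0,0,0.84,0,0,0,-1]]
[[0,0,0.84,0,0,0,-1],[0,0,0.84,0,0,0,-1],[0,0,0.84,0,0,0,-1]]
35 end [0.5947 0.2709 0.1432]
```

Call:
play_rows(
  motion=[
    [0,0,-0.5,0,0,0,-1],
    [0,0,-0.9,0,0,0,-1],
    [0,0,-0.9,0,0,0,-1],
    [0,0,-0.9,0,0,0,-1],
    [0,0,-0.95,0,0,0,-1],
    [0,0,-0.95,0,0,0,-1],
    [0,0,-0.95,0,0,0,-1],
    [0,0,-0.95,0,0,0,-1],
  ],
)

```text
time: 17.65
position: [0.5278, -0.1256, 0.1492]
eef_rot: [[0.058, 0.998, -0.003], [0.998, -0.058, -0.001], [-0.001, -0.003, -1.0]]
ft_force: [0.2, -0.5, -0.7]
finger_gap: 0.0202
gripper_force: 58.8
```

Call:
play_rows(
  motion=[
    [0.86,-0.04,-0.22,0,0,-0.22,-1],
    [0.85,-0.03,-0.21,0,0,-0.22,-1],
    [0.86,0,-0.22,-0.01,0,-0.23,-1],
    [0.86,0.01,-0.22,0,0,-0.22,-1],
    [0.86,0.02,-0.21,0,0,-0.22,-1],
    [0.85,0.04,-0.22,0,0.01,-0.22,-1],
    [0.86,0.06,-0.21,-0.01,0,-0.22,-1],
    [0.86,0.08,-0.22,0,0,-0.22,-1],
  ],
)

```text
time: 18.45
position: [0.5293, 0.0124, 0.1831]
eef_rot: [[-0.097, 0.995, -0.001], [0.995, 0.097, 0.0], [0.0, -0.001, -1.0]]
ft_force: [-0.2, 0.5, -0.8]
finger_gap: 0.0202
gripper_force: 58.8
```

Call:
play_rows(
  motion=[
    [0.85,0.09,-0.22,0,0,-0.23,-1],
    [0.85,0.11,-0.21,0,0,-0.22,-1],
    [0.85,0.12,-0.22,-0.01,0,-0.22,-1],
    [0.84,0.14,-0.21,0,0,-0.22,-1],
    [0.86,0.28,-0.08,-0.6,0.04,-0.14,-1],
    [0.86,0.29,-0.06,-0.6,0.03,-0.14,-1],
    [0.85,0.3,-0.05,-0.6,0.04,-0.13,-1],
    [0.85,0.32,-0.02,-0.6,0.04,-0.14,-1],
  ],
)

```text
time: 19.25
position: [0.54, 0.1526, 0.2068]
eef_rot: [[-0.222, 0.954, 0.203], [0.975, 0.215, 0.055], [0.009, 0.21, -0.978]]
ft_force: [-0.3, 0.0, -0.4]
finger_gap: 0.0198
gripper_force: 58.8
```

Call:
play_rows(
  motion=[
    [0.84,0.32,-0.01,-0.6,0.03,-0.14,-1],
    [0.84,0.34,0.02,-0.6,0.04,-0.14,-1],
    [0.84,0.35,0.03,-0.59,0.04,-0.13,-1],
    [0.83,0.35,0.06,-0.6,0.04,-0.14,-1],
    [0.83,0.36,0.07,-0.6,0.03,-0.14,-1],
    [0.82,0.36,0.1,-0.6,0.04,-0.14,-1],
    [0,0,0,0,0,0,-1],
  ],
)

```text
time: 19.95
position: [0.5535, 0.2603, 0.2155]
eef_rot: [[-0.295, 0.828, 0.477], [0.955, 0.255, 0.149], [0.001, 0.5, -0.866]]
ft_force: [-1.1, 0.5, 0.1]
finger_gap: 0.0202
gripper_force: 58.8
```

```bash
python3 q.py; python3 - <<'E'
from h import *
c=capture('wrist');save(c,'w5.png')
E
```

```text
90.09361588857178 [-0.     0.002 -1.   ] [-0.78  0.77  0.55] [-0.02  0.26  0.03] [-0.7  1.8 89.9] 0.020217218181442807 19.95
```

View pics/w5.png

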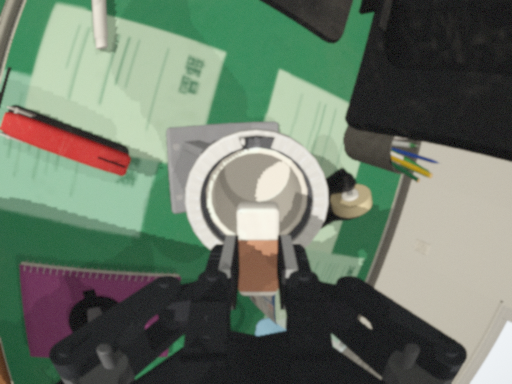

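Call:
play_rows(
  motion=[
    [-0.1,0,0.8,0,0,0,-1],
    [0,0,0.8,0,0,0,-1],
    [0,0,0.8,0,0,0,-1],
    [0,0,0.8,0,0,0,-1],
    [0,0,0.6,0,0,0,-1],
    [0,0,0.4,0,0,0,-1],
    [0,0,0,0,0,0,-1],
  ],
)

```text
time: 20.7
position: [0.595, 0.2688, 0.1413]
eef_rot: [[-0.293, 0.83, 0.475], [0.956, 0.254, 0.146], [0.001, 0.497, -0.868]]
ft_force: [-0.5, 0.0, 0.1]
finger_gap: 0.0201
gripper_force: 58.8
```

Call:
play_rows(
  motion=[
    [0,0,0,0,0,0,0],
    [0,0,0,0,0,0,0],
    [0,0,0,0,0,0,0],
    [0,0,0,0,0,0,0],
    [0,0,-0.5,0,0,0,0],
    [0,0,-0.9,0,0,0,0],
    [0,0,-0.9,0,0,0,0],
    [0,0,-0.9,0,0,0,0],
  ],
)

```text
time: 21.5
position: [0.5641, 0.2598, 0.1993]
eef_rot: [[-0.294, 0.829, 0.477], [0.956, 0.254, 0.147], [0.001, 0.499, -0.867]]
ft_force: [0.4, -0.1, 0.1]
finger_gap: 0.0428
gripper_force: 0.0
```

Call:
play_rows(
  motion=[
    [0,0,-0.9,0,0,0,0],
    [0,0,-0.9,0,0,0,0],
    [0,0,-0.9,0,0,0,0],
    [0,0,-0.9,0,0,0,0],
    [0,0,0,0,0,0,0],
  ],
)

```text
time: 22.0
position: [0.5309, 0.2498, 0.2647]
eef_rot: [[-0.294, 0.826, 0.481], [0.956, 0.253, 0.149], [0.001, 0.504, -0.864]]
ft_force: [0.1, 0.6, 0.9]
finger_gap: 0.0429
gripper_force: 0.0
```

```bash
python3 - <<'E'
from h import *
c=capture('wrist');d=capture('side')
cv2.imwrite('pics/w6.png',np.hstack([c['color'],d['color'][:,100:388]])[:,:,::-1])
P=cloud(d)
for q in('eraser_centre','lid_handle','clip','stapler','mug','glue_stick'):
    for r in silhouettes('side',q)[:2]:
        p=P[r['pixels']&(d['depth']>0)];print(q,round(r['confidence'],2),np.median(p,0).round(3))
for r in silhouettes('wrist','eraser_centre')[:2]:print('wrist',r['confidence'],r['extent'])
E
```

```text
eraser_centre 0.16 [ 0.425 -0.088  0.011]
lid_handle 0.87 [0.22  0.35  0.012]
lid_handle 0.77 [0.478 0.058 0.021]
stapler 0.94 [0.408 0.28  0.037]
mug 0.96 [ 0.68  -0.014  0.063]
glue_stick 0.68 [0.601 0.276 0.077]
glue_stick 0.57 [ 0.592 -0.054  0.059]
wrist 0.92 [230.9, 139.4, 20.2, 43.8]
```

View pics/w6.png

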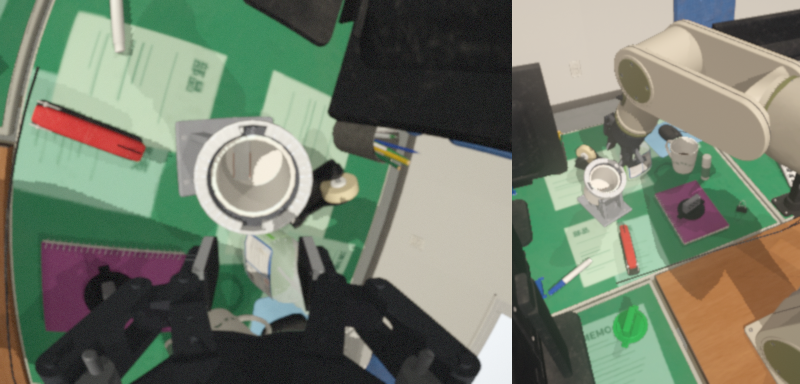

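```bash
python3 - <<'E'
from h import *
c=capture('wrist');P=fish(c);R=canR(17.04)
for r in silhouettes('wrist','eraser_centre')[:1]:
    m=r['pixels']&(c['depth']>0);print(np.median((P[m]-[.5976,.2719,.138])@R,0),np.percentile((P[m]-[.5976,.2719,.138])@R,[5,95],axis=0))
cv2.imwrite('pics/w7.png',cv2.resize(c['color'][100:240,180:330],(600,560),interpolation=2)[:,:,::-1])
E
```

```text
[-0.21049663 -0.15071642 -0.01081987] [[-0.23647388 -0.181262   -0.03070026]
 [-0.18611449 -0.13201783  0.00178205]]
```

View pics/w7.png

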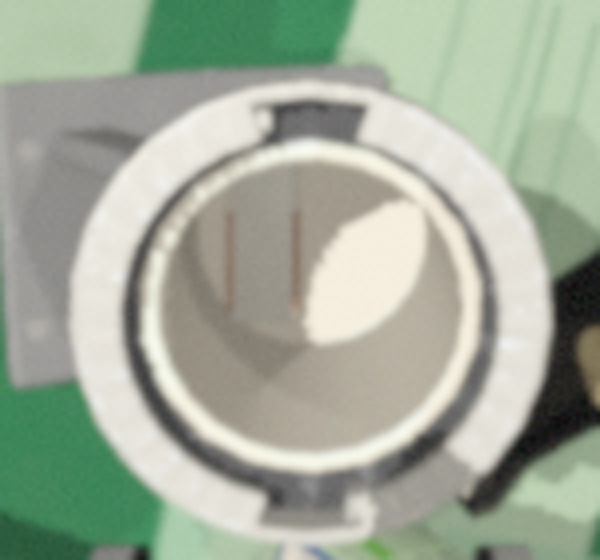

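```bash
python3 - <<'E'
from h import *
c=capture('wrist');P=fish(c);Q=(P-[.5976,.2719,.138])@canR(17.04)*1000
print(c['color'][140:184:6,228:262:3].tolist()[3])
for v in range(138,190,5): print(v,Q[v,222:270:4,2].round(0).astype(int))
print(Q[165,222:270:4].round(0).astype(int).tolist())
E
```

```text
[[130, 125, 113], [158, 152, 138], [161, 155, 143], [144, 129, 115], [153, 149, 138], [154, 149, 138], [153, 149, 139], [156, 152, 140], [147, 139, 125], [156, 145, 133], [161, 155, 141], [162, 155, 142]]
138 [13 12 13 12  0  0 -1 -1  0 -1 -1  0]
143 [  13   13   -1    0   -1  -86  -88  -88  -99 -102 -101 -101]
148 [  -1    0    0 -101  -88  -87  -88  -88 -101 -100 -100  -99]
153 [  -1    1  -99 -100  -86  -86  -87  -88 -100 -100  -99  -99]
158 [   0  -76  -99 -100  -87  -86  -87  -87 -102 -100 -100 -102]
163 [  -8  -74 -100 -101  -89  -87  -87  -87  -99 -100  -99  -99]
168 [ -33  -68  -99 -100  -86  -87  -88  -88 -101 -101 -101 -100]
173 [ -30  -57  -83 -101  -87  -87  -87  -87 -102 -101 -100 -100]
178 [ -24  -47  -68  -85  -89  -87  -88  -88 -100  -99 -101 -100]
183 [ -16  -36  -53  -69  -82  -93  -99 -100  -99  -99  -99 -100]
188 [ -9 -23 -40 -51 -64 -73 -82 -86 -88 -89 -87 -83]
[[-38, 6, -29], [-39, -4, -73], [-37, -10, -101], [-31, -10, -99], [-25, -7, -86], [-20, -7, -87], [-15, -7, -88], [-10, -7, -87], [-5, -10, -100], [0, -10, -99], [6, -10, -101], [11, -10, -101]]
```

The depth readings show a block 13 mm thick lying on the canister floor (at -87 against -100 mm), so the eraser is inside.

```bash
python3 -c "
from station import *
print(hand_in())"
```

```text
the job is handed in; nothing more can be done
None
```

I turned the lid to its slots, lifted it off and laid it flat, handle up, on the middle of the notebook; the eraser now lies on the floor of the open canister, and the job is handed in at about 22 s.

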